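# Clip a grown sample bar into the sloped drying stand

### The job

Clip the long sample bar lengthwise into the drying stand: upper end under the sprung keeper's claw, whole underside flat on the narrow sloped rail and centred across it, lower end resting against the lip, so that the keeper's spring holds it. Then let go, and leave the short offcut, the copper mould and the wrench where they are.

Things in the scene. Friction and masses are not known exactly. Their poses are not given: they have to be found in the camera images.
- bar_center (a point): Centre (half-way up) of the long sample bar: loose pale beige block of grown composite, 120 mm long (x) x 50 wide (y) x 28 thick (z), 60 to 130 g, lying flat on the table at first. Symmetric: either end may go up, either large face down. Can be gripped across its 50 mm width.
- rail: Sloped plywood rail of the fixed drying stand, 26 mm wide: a bar overhangs it 12 mm each side; the posts and web below are no wider. Origin: on its upper surface, under the middle of a clipped bar, 130 mm above the table. x runs uphill along it (rises 0.42 rad, to the robot's left), y across, z square off its surface. A clipped bar's centre is at x 0, y 0, z 14 mm in this frame.
- lip (a point): Top edge, mid-width, of the bar-side face of the fixed aluminium lip at the rail's low end; axes as the rail. The face is at x = -60 mm in the rail's frame; the lip is 26 mm wide and stands 12 mm above the rail's surface.
- keeper (a joint): Travel of the sprung keeper uphill along the rail, m: 0 at rest, 0.026 at its end stop. The spring pushes it downhill with 3 N at rest, rising 0.15 N per mm. At rest it leaves only 112 mm to the lip, so with a bar properly clipped it reads 0.008.
- keeper_face (a point): Centre of the keeper's downhill face, 14 mm off the rail; at rest at x = 52 mm in the rail's frame. Aluminium block 26 mm wide; its claw reaches 7 mm downhill of the face, underside 34 mm and top 40 mm off the rail. The bar goes in upper end first, its lower end held about 20 mm high (0.18 rad shallower than the rail), pushes the keeper about 15 mm uphill, then is tipped down behind the lip.
- offcut_center (a point): Centre of the short offcut, a loose block of the same beige material, 80 x 50 x 28 mm, lying flat. To be left alone.
- mould_center (a point): Centre of a fluted copper cake mould, 105 mm across, 54 mm high, standing on the table. To be left alone.
- wrench: A steel wrench 190 mm long, lying flat on the table. To be left alone.
Not all that is in view belongs to the job. Leave any green look-alike of the part that bears bar_center alone. Of the things shaped like the part that bears rail, the wooden one is meant.

How it is judged:
On the way:
1. the bar is lifted from the table (height (world z) of bar_center above 0.05 m), for 0.2 s.
At the end, for the whole second after the job is handed in: The bar lies on the rail with its centre within 3 mm along and 7 mm across of the clipped place and 11 to 17 mm above the rail's surface, within 0.06 rad of the rail's direction and flat on it within 0.1 rad, and the keeper presses on it (its travel reads 5 to 11.5 mm) (x of bar_center in the frame of rail between -0.003 and 0.003 m and y of bar_center in the frame of rail between -0.007 and 0.007 m and z of bar_center in the frame of rail between 0.011 and 0.017 m and angle between the x axis of rail and the x axis of bar_center, either way round below 0.06 rad and angle between the z axis of rail and the z axis of bar_center, either way round below 0.1 rad and value of joint keeper between 0.005 and 0.0115 m); the robot touches nothing.
It fails at once if the offcut is moved by more than 20 mm (distance of offcut_center from where it was at the start of the episode above 0.02 m).
It fails at once if the mould is moved by more than 20 mm (distance of mould_center from where it was at the start of the episode above 0.02 m).
It fails at once if the wrench is moved by more than 20 mm (distance of wrench from where it was at the start of the episode above 0.02 m).
It also fails if it takes over 42 s, if anything falls off the work surface, if the arm or the gripper's body presses on something with over 40 N, if the wrist force passes 120 N, or if a joint passes its speed limit or range.

### The arm

A 7-joint arm with a two-finger parallel gripper is mounted at the origin on the work surface. World frame = base frame: x ahead of the robot, y to its left, z up, the work surface at z = 0. Lengths are in m, angles in rad, forces in N, time in s.
With the tool pointing down it reaches from about 0.4 to 0.85 m from the base axis. Payload 4.5 kg.
Tool frame: the origin (TCP) lies midway between the tips of the shut fingers; the grasp point (between the pads) lies 19 mm behind it; x points along the fingers, y is the direction in which the jaws open and shut, and the axes are right-handed (so a half turn about x gives the same grasp; the last joint's range is limited). The gripper opens to 85 mm and grips with 20 to 120 N. Pads are 22 mm wide; open, the fingers measure 114 mm over their backs; the gripper's body (76 mm by 85 mm) begins 54 mm behind the grasp point. The pads swing forward as they close: fully open they stand 13 mm farther back than shut.
Start: joints at [-1.233, 0.689, -0.195, 1.565, 0.157, 0.902, -0.215], TCP at [0.187, 0.596, 0.231] pointing down, gripper open.
Joint ranges: [-3.01, 3.01], [-0.46, 2.08], [-1.47, 1.51], [0.13, 2.56], [-1, 4.14], [0.04, 2.09], [-2.66, 2.66]. Speed limits (rad/s): [2.57, 2.57, 3.14, 3.14, 3.14, 3.14, 3.14].

### API

Orientations are given as [roll, pitch, yaw] about the fixed x, y, z axes, in that order (R = Rz(yaw) Ry(pitch) Rx(roll)).
In Python, from bench import r gives the robot as it stands.
- The arm moves only by the tool apply_moves, never from a script. Its argument "targets" is a list of rows, each an object with "gripper": the opening, from -1 (shut) to 1 (fully open); "delta_pos": the shift along the tool's x, y, z in mm, a list of three; "rot": the turn, a rotation vector about the tool's x, y, z in degrees, a list of three. A call has 1 to 20 rows; each row shifts and turns the pose as measured when the row begins, along the tool's axes as they then stand; what a row does not reach is not made up. A row lasts 1/8 s, in which the tool goes at most 62.5 mm and 10.7 degrees, less where a joint would pass 70% of its speed; a pose out of reach is approached as far as the arm can. A call with a gripper value outside its range is refused whole. The fingers move at their own pace and stop on an object; the grip force is fixed at half the most. Time passes only in rows, so rows that do not move let the fingers close. It gives the time, the measured TCP pose, the force and the opening at its end, in the units of the state.
- r.get_state(): the state, without advancing time (a new reading comes with each control period).
- r.grab_frame(name): name is "side" or "top" or "wrist"; returns the picture (400x640x3 uint8, red, green, blue); there is no depth.
- r.camera_info(name): a dict with "fx", "fy", "cx", "cy" (pixels), "rvec" (rotation vector, rad) and "tvec" (3), from world to camera coordinates, as OpenCV has them. Camera axes: x right, y down, z forward; pixel columns grow to the right and rows downward; lengths in m; the calibration is good to about 2 mm. A picture is of the moment at which its call begins: read the wrist's pose just before it. camera_info takes no time and is no camera call; for the wrist camera it gives the pose at the moment of the call.
- r.job_done(): hands the job in, once; it reports no verdict.
Trained networks look in the newest picture that a camera, given by its name, has taken for a name from the list of things; names that differ only in an ending like _2 or _b are one class to them, and where a whole thing is asked for, a point or a joint stands for the part that bears it (a point fixed in the world has none). Each returns a list of dicts, best first, with "confidence" (0 to 1); they miss things now and then, are a little off and sometimes report something else, mostly with a low value. They report only what shows in the picture. A call takes as long as a camera call. They do not tell look-alikes from the thing itself.
- r.find_in(query, camera): "centre" ([x, y, z] in m, in the coordinates of the camera as it stood for that picture, good to about 4 mm: the middle of the surface that is visible of it).
- r.cut_out(query, camera): "mask" (400x640 bool, what is visible of it).
- r.tip_of(query, camera): "centre" ([x, y, z] in m, in the coordinates of the camera as it stood for that picture, good to about 4 mm: a listed point, or the origin of a listed thing).
The state is a dict: "clock": time; "joints": joint angles; "joint_velocities": joint speeds; "tau": joint torques, N m; "eef_pos": TCP position; "tcp_rot": TCP orientation; "force": force on the tool from outside, world axes, zero at the start; "moment": the same for the moment, N m; "finger_gap": finger opening in m.
Only numpy, scipy, OpenCV 4.12 (cv2) and the standard library are available. Lean on these libraries where they do the work, as an engineer would, in place of code of your own. Each camera call takes 0.05 s, during which the arm holds its last target. There are 200 camera calls.

## Working session

There is one attempt and no reset: what is moved stays moved. The work goes in short steps, Python scripts to look and compute and a tool call to move; the robot and the scene stay as the last step left them, time stands still between calls to the robot, and variables do not carry over. Pictures are saved under pics/ and viewed, on a budget of 10 in all, crops included, one or two more only if the job needs it, and the job is handed in when it is done.

Besides the shell and the picture viewer there is one more tool, called as name(argument=value, ...) on one line, values as JSON. apply_moves: Moves the arm, as the interface text tells. Its arguments: {"type":"object","properties":{"targets":{"type":"array","items":{"type":"object","properties":{"gripper":{"type":"number"},"delta_pos":{"type":"array","items":{"type":"number"}},"rot":{"type":"array","items":{"type":"number"}}}}}},"required":["targets"]}

```bash
mkdir -p pics; ls; cat > h.py <<'E'
import numpy as np,cv2
from bench import r
from scipy.spatial.transform import Rotation as R
def cam(n):
    c=r.camera_info(n);K=np.array([[c['fx'],0,c['cx']],[0,c['fy'],c['cy']],[0,0,1]]);Rm=cv2.Rodrigues(np.array(c['rvec'],float))[0];return K,Rm,np.array(c['tvec'],float).ravel()
def w(n,p):
    K,Rm,t=cam(n);return Rm.T@(np.array(p)-t)
def pix(n,P):
    K,Rm,t=cam(n);q=K@(Rm@np.array(P)+t);return q[:2]/q[2]
def ray(n,u,v,z):
    K,Rm,t=cam(n);d=Rm.T@np.linalg.inv(K)@[u,v,1];o=-Rm.T@t;return o+d*(z-o[2])/d[2]
E
python3 - <<'E'
from h import *
np.set_printoptions(precision=4,suppress=True)
print(r.get_state())
for n in ['side','top']:
    im=r.grab_frame(n);cv2.imwrite(f'pics/{n}0.png',im[:,:,::-1])
    K,Rm,t=cam(n);print(n,-Rm.T@t,Rm[2],K[0,0])
    for q in ['bar_center','rail','lip','keeper_face','offcut_center','mould_center','wrench']:
        for d in r.tip_of(q,n)[:4]:
            P=w(n,d['centre']);print(q,round(d['confidence'],2),P,pix(n,P).round())
E
```

```text
pics
{'clock': 0.0, 'joints': array([-1.2332,  0.69  , -0.1945,  1.5664,  0.1573,  0.9025, -0.2151]), 'joint_velocities': array([-0.0015, -0.0002, -0.0021, -0.0014, -0.0003,  0.0013, -0.0003]), 'tau': array([  0.0002, -53.9605,  -1.2668, -15.8543,   0.009 ,   0.0093,
         0.    ]), 'eef_pos': array([0.1868, 0.5957, 0.2304]), 'tcp_rot': array([-1.492 ,  1.5689, -1.7957]), 'force': array([0.7737, 0.146 , 0.567 ]), 'moment': array([ 0.0065,  0.0046, -0.0736]), 'finger_gap': 0.08522391043179608}
side [ 0.2343 -0.7655  0.6652] [ 0.3407  0.7869 -0.5145] 361.1200215728933
bar_center 0.79 [ 0.5068 -0.1103  0.0174] [317. 268.]
bar_center 0.71 [0.3734 0.0034 0.0133] [255. 257.]
rail 0.73 [0.553  0.1486 0.1283] [296. 184.]
rail 0.63 [0.7868 0.1576 0.1303] [362. 167.]
lip 0.96 [0.5782 0.0937 0.1131] [311. 194.]
lip 0.56 [0.7898 0.0942 0.1149] [372. 179.]
keeper_face 0.64 [0.5481 0.1939 0.1619] [289. 168.]
keeper_face 0.41 [0.7821 0.1994 0.1585] [355. 155.]
offcut_center 0.92 [ 0.4713 -0.3343  0.0151] [344. 341.]
mould_center 0.93 [ 0.7234 -0.1731  0.0266] [401. 257.]
wrench 0.59 [0.5757 0.0932 0.1151] [310. 194.]
wrench 0.49 [ 0.5238  0.4694 -0.0004] [262. 178.]
top [0.4007 0.0776 1.083 ] [ 0.1929 -0.0094 -0.9812] 403.3985199137199
bar_center 0.75 [0.3729 0.0058 0.014 ] [352. 286.]
bar_center 0.61 [ 0.513  -0.1115  0.0158] [396. 232.]
rail 0.71 [0.7822 0.1481 0.1305] [297. 120.]
rail 0.66 [0.5638 0.1479 0.1308] [295. 206.]
lip 0.83 [0.5777 0.0958 0.1176] [317. 201.]
lip 0.79 [0.7929 0.0948 0.1184] [318. 118.]
lip 0.55 [ 0.4787 -0.3293  0.0162] [479. 245.]
keeper_face 0.76 [0.7812 0.2    0.1618] [274. 115.]
offcut_center 0.64 [ 0.4772 -0.3304  0.0141] [479. 246.]
offcut_center 0.52 [ 0.5134 -0.113   0.0161] [397. 232.]
mould_center 0.6 [ 0.7237 -0.1789  0.0251] [419. 155.]
mould_center 0.15 [0.563  0.1495 0.132 ] [295. 206.]
wrench 0.58 [ 0.529   0.4707 -0.0023] [179. 227.]
```

```bash
python3 - <<'E'
import cv2
a=cv2.imread('pics/top0.png');cv2.imwrite('pics/top0c.png',cv2.resize(a[80:320,150:510],None,fx=2.2,fy=2.2,interpolation=2))
a=cv2.imread('pics/side0.png');cv2.imwrite('pics/side0c.png',cv2.resize(a[130:300,210:440],None,fx=3.4,fy=3.4,interpolation=2))
E
```

```text
(no output)
```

View pics/top0c.png

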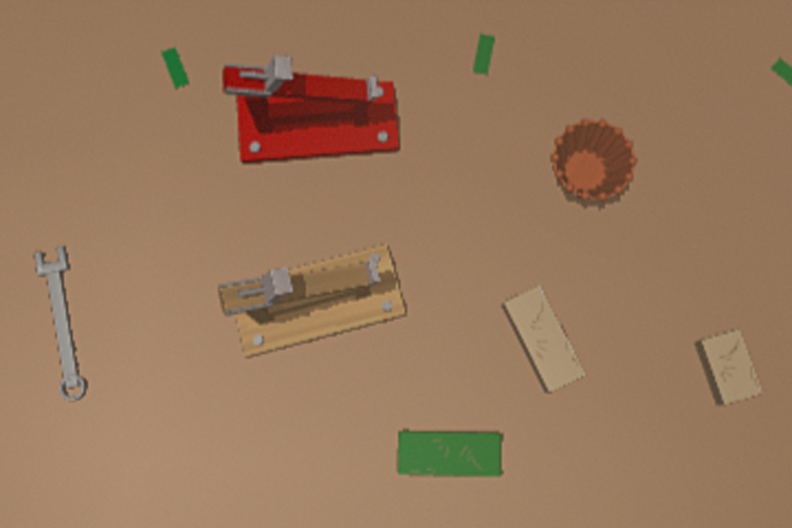

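View pics/side0c.png

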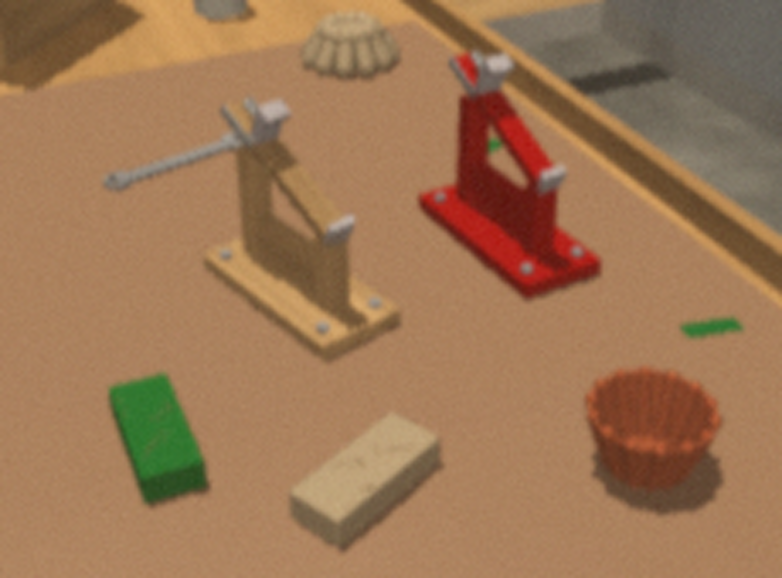

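The top crop shows two look-alike pairs:
- **Bars:** the beige one at (543,338) is the long bar. The beige block at (730,367) is the shorter offcut, and the green bar at (450,453) is a decoy.
- **Stands:** the wooden one at (310,290) is meant. The red one at (310,105) is a decoy.

The side crop confirms this: beige bar at (365,480), wooden stand at (290,210). Next I measure the bar and the rail.

```bash
cat >> h.py <<'E'
np.set_printoptions(precision=4,suppress=True)
def plan(P,Rt):
    """delta in current tool frame: mm, and rotvec deg"""
    s=r.get_state();R0=R.from_euler('xyz',s['tcp_rot'])
    d=R0.inv().apply(np.array(P)-s['eef_pos'])*1000
    rv=np.degrees((R0.inv()*Rt).as_rotvec());d2=Rt.inv().apply(np.array(P)-s['eef_pos'])*1000
    print('shift now',d.round(1),'rot',rv.round(2),'| shift after rot',d2.round(1),'t',s['clock'])
def mat(x,y): # tool axes: x=approach, y=jaw
    x=np.array(x,float);x/=np.linalg.norm(x);y=np.array(y,float);y-=x*(x@y);y/=np.linalg.norm(y)
    return R.from_matrix(np.c_[x,y,np.cross(x,y)])
E
python3 - <<'E'
from h import *
s=r.get_state();print(R.from_euler('xyz',s['tcp_rot']).as_matrix())
im=r.grab_frame('top')
for d in r.cut_out('bar_center','top'):
    m=d['mask'].astype(np.uint8);c=cv2.findContours(m,0,1)[0];c=max(c,key=cv2.contourArea)[:,0]
    P=np.array([ray('top',u,v,.026)[:2]*1000 for u,v in c],np.float32);print(d['confidence'],cv2.minAreaRect(P))
for n in ['top','side']:
  if n=='side': r.grab_frame('side')
  for q in ['rail','lip','keeper_face','keeper']:
    for d in r.find_in(q,n): print(n,q,round(d['confidence'],2),w(n,d['centre']))
# rail base-edges colour fit
hsv=cv2.cvtColor(im,cv2.COLOR_RGB2HSV);print(hsv[233,397],hsv[234,270],hsv[206,300])
E
```

```text
[[ 0.      0.2991  0.9542]
 [ 0.0001  0.9542 -0.2991]
 [-1.      0.0001 -0.    ]]
0.69 ((374.5126037597656, 2.1100845336914062), (118.24836730957031, 49.98889923095703), 89.93360900878906)
0.62 ((508.7544860839844, -110.67524719238281), (118.55968475341797, 53.26909255981445), 25.665180206298828)
top rail 0.74 [0.5567 0.1787 0.1513]
top rail 0.64 [0.777  0.1757 0.142 ]
top lip 0.78 [0.5542 0.1772 0.146 ]
top lip 0.67 [0.7813 0.1848 0.1447]
top keeper_face 0.5 [0.7789 0.1987 0.1823]
top keeper_face 0.49 [0.5528 0.1805 0.1458]
top keeper_face 0.48 [0.5467 0.1929 0.184 ]
top keeper 0.6 [0.7794 0.197  0.1847]
top keeper 0.45 [0.5468 0.1887 0.1844]
side rail 0.84 [0.7821 0.1748 0.1361]
side rail 0.79 [0.5472 0.1668 0.1339]
side lip 0.78 [0.5528 0.1739 0.138 ]
side lip 0.72 [0.7744 0.1729 0.1355]
side keeper_face 0.6 [0.5443 0.1888 0.1771]
side keeper_face 0.58 [0.7768 0.1975 0.1735]
side keeper 0.62 [0.7771 0.1925 0.1748]
[ 17  83 169] [ 17 120 164] [ 17 116 134]
```

```bash
python3 - <<'E'
from h import *
s=r.get_state();R0=R.from_euler('xyz',s['tcp_rot'])
K,Rm,t=cam('wrist');print('cam in tool',R0.inv().apply(-Rm.T@t-s['eef_pos']),'view dir',R0.inv().apply(Rm[2]),K[0,0])
plan([.50,.12,.40],mat([0,0,-1],[np.cos(np.radians(107)),np.sin(np.radians(107)),0]))
plan([.511,-.111,.40],mat([0,0,-1],[np.cos(np.radians(115.7)),np.sin(np.radians(115.7)),0]))
E
```

```text
cam in tool [-0.1432  0.0009 -0.0746] view dir [0.9553 0.0008 0.2957] 316.536838788993
shift now [-168.7 -361.   441.2] rot [-34.4    0.    -0.01] | shift after rot [-168.7 -547.1  160.1] t 1.35
shift now [-168.8 -578.1  520.8] rot [-43.1    0.    -0.01] | shift after rot [-168.7 -778.   -14.8] t 1.35
```

apply_moves(targets=[{"delta_pos":[-42,0,0],"rot":[-8.6,0,0],"gripper":1},{"delta_pos":[-42,0,0],"rot":[-8.6,0,0],"gripper":1},{"delta_pos":[-42,0,0],"rot":[-8.6,0,0],"gripper":1},{"delta_pos":[-42,0,0],"rot":[-8.6,0,0],"gripper":1},{"delta_pos":[0,-46,13],"rot":[0,0,0],"gripper":1},{"delta_pos":[0,-46,13],"rot":[0,0,0],"gripper":1},{"delta_pos":[0,-46,13],"rot":[0,0,0],"gripper":1},{"delta_pos":[0,-46,13],"rot":[0,0,0],"gripper":1},{"delta_pos":[0,-46,13],"rot":[0,0,0],"gripper":1},{"delta_pos":[0,-46,13],"rot":[0,0,0],"gripper":1},{"delta_pos":[0,-46,13],"rot":[0,0,0],"gripper":1},{"delta_pos":[0,-46,13],"rot":[0,0,0],"gripper":1},{"delta_pos":[0,-46,13],"rot":[0,0,0],"gripper":1},{"delta_pos":[0,-46,13],"rot":[0,0,0],"gripper":1},{"delta_pos":[0,-46,13],"rot":[0,0,0],"gripper":1},{"delta_pos":[0,-46,13],"rot":[0,0,0],"gripper":1},{"delta_pos":[0,0,0],"rot":[0,0,0],"gripper":1}])

```text
clock: 3.48
eef_pos: [0.5174, 0.1047, 0.4048]
tcp_rot: [-0.044, 1.567, 0.273]
force: [0.1, 0.2, 0.1]
finger_gap: 0.0854
```

```bash
python3 - <<'E'
from h import *
s=r.get_state();print(s['clock'],s['eef_pos'],s['joints'],R.from_euler('xyz',s['tcp_rot']).as_matrix()[:,1])
im=r.grab_frame('wrist')
for q in ['rail','lip','keeper_face']:
    for d in r.tip_of(q,'wrist')[:3]: P=w('wrist',d['centre']);print(q,round(d['confidence'],2),P,pix('wrist',P).round())
cv2.imwrite('pics/w1.png',im[:,:,::-1])
print([pix('wrist',p).round() for p in ([.5615,.148,.13],[.578,.094,.113])])
E
```

```text
3.475 [0.5174 0.1047 0.4048] [-0.0964  0.3856 -0.2916  1.5819  0.1173  1.1873  1.4757] [-0.3109  0.9504 -0.0002]
rail 0.96 [0.5562 0.156  0.1274] [340. 197.]
rail 0.83 [0.7835 0.1658 0.1353] [297. 331.]
lip 0.75 [0.5685 0.1042 0.118 ] [301. 191.]
lip 0.75 [0.7904 0.1055 0.1219] [259. 319.]
keeper_face 0.65 [0.5458 0.2001 0.1671] [376. 209.]
keeper_face 0.49 [0.7835 0.2038 0.168 ] [319. 353.]
[array([332., 199.]), array([292., 194.])]
```

View pics/w1.png

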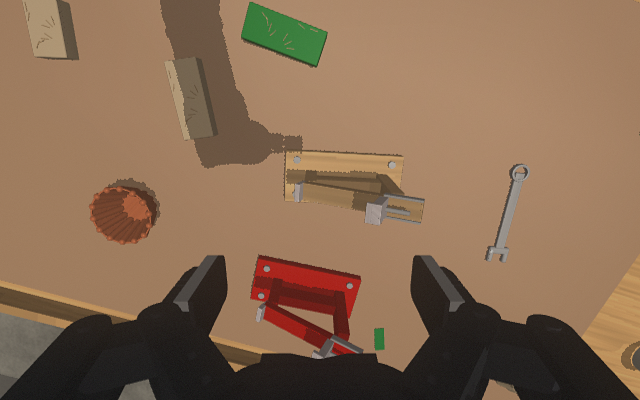

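The wrist view shows the wooden stand at (345,190), with the lip at (298,192) and the keeper at (377,210). The red stand is below at (310,300). I'm enlarging the stand to fit its pose, which has three unknowns since the height and slope are given.

```bash
python3 - <<'E'
import cv2
a=cv2.imread('pics/w1.png');cv2.imwrite('pics/w1c.png',cv2.resize(a[140:240,275:435],None,fx=5,fy=5,interpolation=cv2.INTER_CUBIC))
E
```

```text
(no output)
```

View pics/w1c.png

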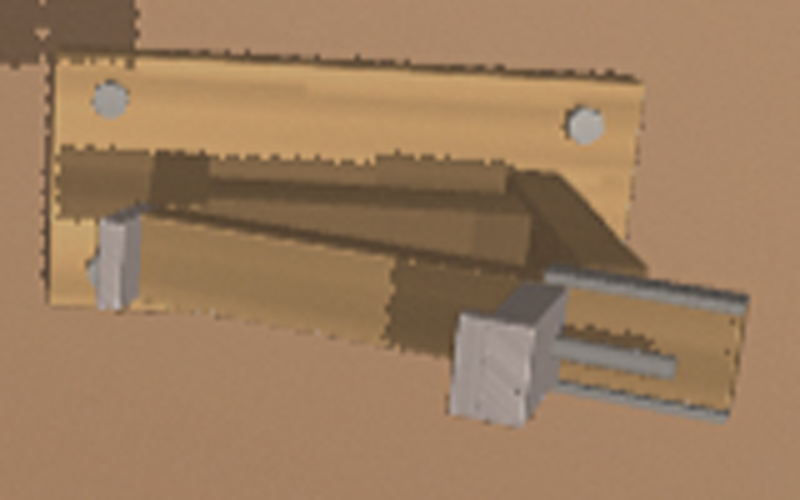

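```bash
cat >> h.py <<'E'
def rail(p):
    c,s=np.cos(p[2]),np.sin(p[2]);cs,sn=np.cos(.42),np.sin(.42)
    X=np.array([c*cs,s*cs,sn]);Y=np.array([-s,c,0]);return np.c_[X,Y,np.cross(X,Y)],np.array([p[0],p[1],.13])
E
python3 - <<'E'
from h import *
from scipy.optimize import least_squares
f=lambda u,v:np.array([275+u/5-.4,140+v/5-.4])
pts=[((45,13,40),f(460,318)),((45,-13,40),f(450,413)),((-60,13,0),f(147,210)),((-60,-13,0),f(133,308))]
ed=[(13,f(150,210)),(13,f(340,242)),(13,f(540,271)),(-13,f(133,309)),(-13,f(300,333)),(-13,f(440,356))]
def res(p):
    M,o=rail(p);P=lambda q:pix('wrist',o+M@np.array(q)/1000);e=[]
    for q,m in pts: e+=list(P(q)-m)
    for y,m in ed:
        a,b=P((-60,y,0)),P((40,y,0));d=(b-a)/np.linalg.norm(b-a);e.append(d[0]*(m-a)[1]-d[1]*(m-a)[0])
    return np.array(e)
s=least_squares(res,[.56,.15,np.radians(105)],loss='soft_l1')
print(s.x,np.degrees(s.x[2]));print(res(s.x).round(1))
M,o=rail(s.x)
q={'lip':(-60,0,12),'keepertip':(45,0,40)}
for n in ['top','side']:
  print(n,{k:pix(n,o+M@np.array(v)/1000).round(1) for k,v in q.items()})
print({k:o+M@np.array(v)/1000 for k,v in q.items()})
ims={}
for n,x0,y0,ww,hh,sc in [('top',240,180,100,75,7),('wrist',275,140,160,100,5)]:
  a=cv2.imread({'top':'pics/top0.png','wrist':'pics/w1.png'}[n]);c=cv2.resize(a[y0:y0+hh,x0:x0+ww],None,fx=sc,fy=sc,interpolation=2)
  for L in [[(-60,13,0),(100,13,0)],[(-60,-13,0),(100,-13,0)],[(-60,13,12),(-60,-13,12)],[(45,13,40),(45,-13,40)]]:
    a,b=[tuple(int(i) for i in ((pix(n,o+M@np.array(q)/1000)-[x0,y0]+.5)*sc)) for q in L];cv2.line(c,a,b,(255,0,255),1)
  ims[n]=c
h=max(i.shape[1] for i in ims.values())
o_=np.vstack([cv2.copyMakeBorder(i,0,0,0,h-i.shape[1],0) for i in ims.values()]);cv2.imwrite('pics/fit.png',cv2.resize(o_,None,fx=.58,fy=.58,interpolation=cv2.INTER_AREA))
E
```

```text
[0.5559 0.1606 1.8538] 106.21259580605351
[-0.1 -1.2 -0.  -0.1 -0.6  1.2  1.6 -1.3 -1.4 -0.9 -1.4  1.7  0.5  0.1]
top {'lip': array([314.1, 203.6]), 'keepertip': array([277.3, 208.5])}
side {'lip': array([307.8, 192.3]), 'keepertip': array([289.9, 162.4])}
{'lip': array([0.5726, 0.1033, 0.1165]), 'keepertip': array([0.549 , 0.1844, 0.1849])}
```

View pics/fit.png

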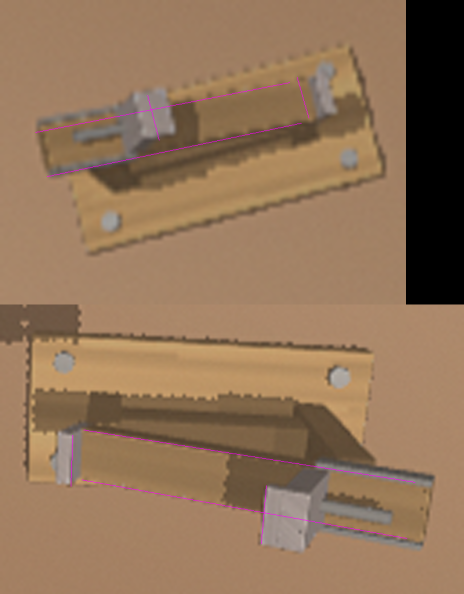

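```bash
python3 - <<'E'
from h import *
s=r.get_state();print(s['clock'],s['eef_pos'],R.from_euler('xyz',s['tcp_rot']).as_matrix())
print(cam('wrist')[1:])
r.grab_frame('wrist')
s=r.get_state();print(s['eef_pos'],cam('wrist')[1:])
for q in ['bar_center','rail','lip','keeper_face','wrench','mould_center','offcut_center']:
    for d in r.tip_of(q,'wrist')[:2]: P=w('wrist',d['centre']);print(q,round(d['confidence'],2),P,pix('wrist',P).round())
E
```

```text
3.675 [0.5147 0.111  0.4054] [[ 0.0031 -0.3212  0.947 ]
 [ 0.0045  0.947   0.3212]
 [-1.      0.0033  0.0043]]
(array([[-0.3218,  0.9468,  0.0035],
       [ 0.9035,  0.306 ,  0.3001],
       [ 0.2831,  0.0997, -0.9539]]), array([ 0.0587, -0.5922,  0.3887]))
[0.5147 0.1111 0.4054] (array([[-0.3222,  0.9467,  0.0033],
       [ 0.9033,  0.3064,  0.3002],
       [ 0.2832,  0.0997, -0.9539]]), array([ 0.0589, -0.5922,  0.3887]))
bar_center 0.89 [ 0.5065 -0.1069  0.0107] [191.  98.]
bar_center 0.62 [0.3748 0.0079 0.0165] [283.  37.]
rail 0.7 [0.7839 0.1556 0.134 ] [290. 329.]
rail 0.61 [0.5608 0.1516 0.1266] [335. 198.]
lip 0.75 [0.576  0.0926 0.1164] [292. 193.]
keeper_face 0.65 [0.5289 0.4682 0.002 ] [499. 215.]
keeper_face 0.56 [0.5516 0.1926 0.1647] [369. 210.]
wrench 0.78 [0.5317 0.4675 0.0009] [498. 216.]
mould_center 0.59 [ 0.7263 -0.1741  0.026 ] [125. 210.]
mould_center 0.5 [0.573  0.0938 0.1147] [294. 191.]
offcut_center 0.75 [ 0.476  -0.3382  0.0198] [41. 25.]
offcut_center 0.26 [0.5573 0.1493 0.1274] [335. 196.]
```

The arm was still settling when w1 was taken. It is steady now, so I'll track the same picked points into a fresh frame and refit.

```bash
python3 - <<'E'
from h import *
from scipy.optimize import least_squares
im=r.grab_frame('wrist')[:,:,::-1].copy();cv2.imwrite('pics/w2.png',im)
g0=cv2.imread('pics/w1.png',0);g1=cv2.cvtColor(im,cv2.COLOR_BGR2GRAY)
# local similarity of stand between frames
p0=cv2.goodFeaturesToTrack(g0[140:240,275:435],60,.02,4)+np.float32([275,140]);p1,st,_=cv2.calcOpticalFlowPyrLK(g0,g1,p0,None)
A,inl=cv2.estimateAffine2D(p0[st>0],p1[st>0],ransacReprojThreshold=.7);print(A,inl.sum(),len(p0))
f=lambda u,v:A@[275+u/5-.4,140+v/5-.4,1]
pts=[((45,13,40),f(460,318)),((45,-13,40),f(450,413)),((-60,13,0),f(147,210)),((-60,-13,0),f(133,308))]
ed=[(13,f(150,210)),(13,f(340,242)),(13,f(540,271)),(-13,f(133,309)),(-13,f(300,333)),(-13,f(440,356))]
def res(p):
    M,o=rail(p);P=lambda q:pix('wrist',o+M@np.array(q)/1000);e=[]
    for q,m in pts: e+=list(P(q)-m)
    for y,m in ed:
        a,b=P((-60,y,0)),P((40,y,0));d=(b-a)/np.linalg.norm(b-a);e.append(d[0]*(m-a)[1]-d[1]*(m-a)[0])
    return np.array(e)
s=least_squares(res,[.56,.15,np.radians(105)],loss='soft_l1')
print(s.x,np.degrees(s.x[2]));print(res(s.x).round(1))
M,o=rail(s.x)
ims={}
for n,x0,y0,ww,hh,sc in [('top',240,180,100,75,7),('wrist',275,140,160,100,5)]:
  a=cv2.imread({'top':'pics/top0.png','wrist':'pics/w2.png'}[n]);c=cv2.resize(a[y0:y0+hh,x0:x0+ww],None,fx=sc,fy=sc,interpolation=2)
  for L in [[(-60,13,0),(100,13,0)],[(-60,-13,0),(100,-13,0)],[(-60,13,12),(-60,-13,12)],[(45,13,40),(45,-13,40)]]:
    a,b=[tuple(int(i) for i in ((pix(n,o+M@np.array(q)/1000)-[x0,y0]+.5)*sc)) for q in L];cv2.line(c,a,b,(255,0,255),1)
  ims[n]=c
h=max(i.shape[1] for i in ims.values())
o_=np.vstack([cv2.copyMakeBorder(i,0,0,0,h-i.shape[1],0) for i in ims.values()]);cv2.imwrite('pics/fit2.png',cv2.resize(o_,None,fx=.58,fy=.58,interpolation=cv2.INTER_AREA))
# bar
for d in r.cut_out('bar_center','wrist'):
    c=max(cv2.findContours(d['mask'].astype(np.uint8),0,1)[0],key=cv2.contourArea)[:,0]
    P=np.array([ray('wrist',u,v,.026)[:2]*1000 for u,v in c],np.float32);print(d['confidence'],cv2.minAreaRect(P))
a=25.7;a=np.radians(a+90)
plan([.511,-.111,.15],mat([0,0,-1],[np.cos(a),np.sin(a),0]))
E
```

```text
[[ 0.9951 -0.0228  1.3972]
 [ 0.0077  1.0007 -2.5368]] 51 60
[0.5591 0.153  1.8418] 105.53020591892539
[-0.3 -1.1  0.1 -0.1 -0.7  1.1  1.9 -1.3 -1.3 -1.  -1.5  1.8  0.6  0.1]
shift now [ 254.5 -208.3  -75.7] rot [-7.09  0.26 -0.12] | shift after rot [ 255.3 -196.9  -99.6] t 4.175
```

View pics/fit2.png

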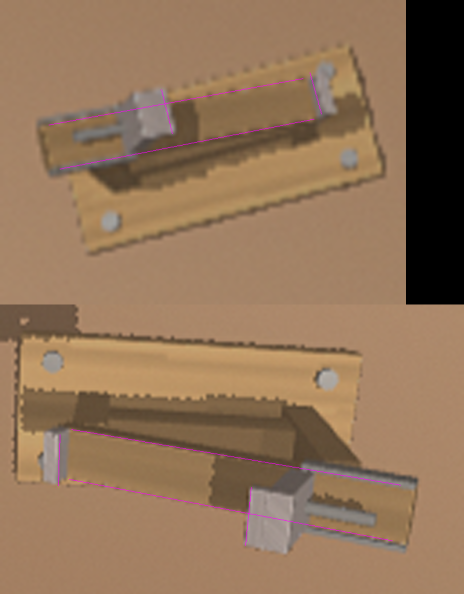

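Now the overlay agrees in both the top and wrist views: rail origin about (0.559, 0.153), yaw about 105.5°. Going over the bar.

apply_moves(targets=[{"delta_pos":[0,0,0],"rot":[-7.1,0.3,-0.1],"gripper":1},{"delta_pos":[20,-33,-17],"rot":[0,0,0],"gripper":1},{"delta_pos":[40,-33,-17],"rot":[0,0,0],"gripper":1},{"delta_pos":[50,-33,-17],"rot":[0,0,0],"gripper":1},{"delta_pos":[50,-33,-17],"rot":[0,0,0],"gripper":1},{"delta_pos":[40,-33,-17],"rot":[0,0,0],"gripper":1},{"delta_pos":[10,-32,-15],"rot":[0,0,0],"gripper":1},{"delta_pos":[0,0,0],"rot":[0,0,0],"gripper":1},{"delta_pos":[0,0,0],"rot":[0,0,0],"gripper":1},{"delta_pos":[0,0,0],"rot":[0,0,0],"gripper":1}])

```text
clock: 5.42
eef_pos: [0.5164, -0.1137, 0.1905]
tcp_rot: [0.071, 1.562, 0.528]
force: [-1.0, -0.3, -0.3]
finger_gap: 0.0855
```

```bash
python3 - <<'E'
from h import *
im=r.grab_frame('wrist');cv2.imwrite('pics/w3.png',im[:,:,::-1])
hsv=cv2.cvtColor(im,cv2.COLOR_RGB2HSV);print(hsv[::50,::80].tolist()[3][2:6])
for d in r.cut_out('bar_center','wrist'):
    c=max(cv2.findContours(d['mask'].astype(np.uint8),0,1)[0],key=cv2.contourArea)[:,0]
    P=np.array([ray('wrist',u,v,.026)[:2]*1000 for u,v in c],np.float32);print(d['confidence'],cv2.minAreaRect(P),cv2.boundingRect(c))
for d in r.tip_of('bar_center','wrist'): print(d['confidence'],w('wrist',d['centre']))
a=np.radians(115.7)
plan([.511,-.111,.15],mat([0,0,-1],[np.cos(a),np.sin(a),0]));print(r.get_state()['eef_pos'])
E
```

```text
[[14, 100, 105], [14, 101, 106], [18, 79, 191], [14, 98, 171]]
0.76 ((509.09466552734375, -110.96881103515625), (120.34201049804688, 50.13665771484375), 25.72470474243164) (298, 109, 54, 120)
0.62 ((375.4081726074219, 1.1483078002929688), (128.8026885986328, 56.06373977661133), 88.6995620727539) (425, 39, 143, 113)
0.94 [0.3747 0.009  0.0155]
0.67 [ 0.5118 -0.1093  0.0112]
shift now [40.5  4.7 -4. ] rot [ 0.5   0.52 -0.03] | shift after rot [40.5  4.7 -3.7] t 5.575
[ 0.5164 -0.1136  0.1905]
```

View pics/w3.png

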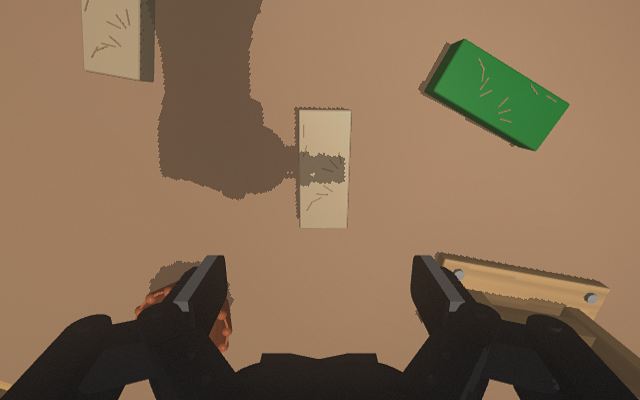

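The wrist view shows the long beige bar centred at (325,168), measuring 120×50 mm. The offcut is at top left, the green decoy at right. Descending.

apply_moves(targets=[{"delta_pos":[40,5,-5],"rot":[0.5,0.5,0],"gripper":1},{"delta_pos":[50,0,0],"rot":[0,0,0],"gripper":1},{"delta_pos":[50,0,0],"rot":[0,0,0],"gripper":1},{"delta_pos":[25,0,0],"rot":[0,0,0],"gripper":1},{"delta_pos":[0,0,0],"rot":[0,0,0],"gripper":1}])

```text
clock: 6.2
eef_pos: [0.5158, -0.108, 0.024]
tcp_rot: [-0.363, 1.56, 0.09]
force: [0.4, -0.1, 0.5]
finger_gap: 0.085
```

```bash
python3 - <<'E'
from h import *
a=np.radians(115.7)
plan([.5095,-.111,.003],mat([0,0,-1],[np.cos(a),np.sin(a),0]));print(r.get_state()['eef_pos'])
E
```

```text
shift now [21.   0.1 -7.1] rot [0.27 0.57 0.21] | shift after rot [21.   0.  -6.9] t 6.2
[ 0.5158 -0.108   0.024 ]
```

apply_moves(targets=[{"delta_pos":[8,0,-7],"rot":[0.3,0.6,0.2],"gripper":1},{"delta_pos":[10,0,-2],"rot":[0,0,0],"gripper":1},{"delta_pos":[3,0,0],"rot":[0,0,0],"gripper":1}])

```text
clock: 6.58
eef_pos: [0.5093, -0.1122, 0.0046]
tcp_rot: [-0.668, 1.567, -0.22]
force: [-0.2, 0.0, -0.5]
finger_gap: 0.0856
```

```bash
python3 - <<'E'
from h import *
a=np.radians(115.7)
plan([.5095,-.111,.003],mat([0,0,-1],[np.cos(a),np.sin(a),0]));print(r.get_state()['eef_pos'])
E
```

```text
shift now [1.6 1.  0.7] rot [-0.05  0.18  0.14] | shift after rot [1.6 1.  0.7] t 6.575
[ 0.5093 -0.1122  0.0046]
```

apply_moves(targets=[{"delta_pos":[1,1,0.5],"rot":[0,0.2,0.1],"gripper":1},{"delta_pos":[0,0,0],"rot":[0,0,0],"gripper":-1},{"delta_pos":[0,0,0],"rot":[0,0,0],"gripper":-1},{"delta_pos":[0,0,0],"rot":[0,0,0],"gripper":-1},{"delta_pos":[0,0,0],"rot":[0,0,0],"gripper":-1},{"delta_pos":[0,0,0],"rot":[0,0,0],"gripper":-1},{"delta_pos":[0,0,0],"rot":[0,0,0],"gripper":-1}])

```text
clock: 7.45
eef_pos: [0.5103, -0.1111, 0.0046]
tcp_rot: [-0.884, 1.569, -0.436]
force: [-0.3, 1.2, -0.0]
finger_gap: 0.0486
```

```bash
python3 - <<'E'
from h import *
s=r.get_state();print(s['finger_gap'],s['eef_pos'],s['force'],R.from_euler('xyz',s['tcp_rot']).as_matrix(),s['joints'])
E
```

```text
0.04859948874329041 [ 0.5103 -0.1111  0.0046] [-0.3207  1.212  -0.0125] [[ 0.002  -0.4327  0.9015]
 [-0.001   0.9015  0.4327]
 [-1.     -0.0017  0.0014]] [ 0.1779  0.9431 -0.0867  2.0107  0.3638  0.2002  1.7882]
```

apply_moves(targets=[{"delta_pos":[-30,0,0],"rot":[0,0,0],"gripper":-1},{"delta_pos":[-50,0,0],"rot":[0,0,0],"gripper":-1},{"delta_pos":[-50,0,0],"rot":[0,0,0],"gripper":-1},{"delta_pos":[-50,0,0],"rot":[10,0,0],"gripper":-1},{"delta_pos":[-50,0,0],"rot":[10,0,0],"gripper":-1},{"delta_pos":[-50,0,0],"rot":[10,0,0],"gripper":-1},{"delta_pos":[0,0,0],"rot":[10,0,0],"gripper":-1},{"delta_pos":[0,0,0],"rot":[10,0,0],"gripper":-1},{"delta_pos":[0,0,0],"rot":[10,0,0],"gripper":-1},{"delta_pos":[0,0,0],"rot":[10,0,0],"gripper":-1},{"delta_pos":[0,0,0],"rot":[10,0,0],"gripper":-1},{"delta_pos":[0,0,0],"rot":[10,0,0],"gripper":-1},{"delta_pos":[0,0,0],"rot":[0,0,0],"gripper":-1}])

```text
clock: 9.07
eef_pos: [0.5066, -0.1103, 0.2927]
tcp_rot: [-2.51, 1.568, 2.601]
force: [-0.4, 0.2, -1.1]
finger_gap: 0.0487
```

```bash
cat >> h.py <<'E'
RP=[.559,.153,1.8418]; B=np.array([-9.4,0,-.7])
def goal(cx,cz,tilt,cy=0):
    M,o=rail(RP);c,s=np.cos(tilt),np.sin(tilt)
    bx=M@[c,0,-s];n=M@[s,0,c];Rt=mat(-n,-M[:,1]);C=o+M@np.array([cx,cy,cz])/1000
    return C-Rt.apply(B)/1000,Rt
def now():
    s=r.get_state();R0=R.from_euler('xyz',s['tcp_rot']);M,o=rail(RP)
    c=M.T@(s['eef_pos']+R0.apply(B)/1000-o)*1000;bx=M.T@(-R0.as_matrix()[:,2]);y=M.T@R0.as_matrix()[:,1]
    print('bar in rail mm',c.round(1),'barx',bx.round(3),'jaw',y.round(3),'F(rail)',(M.T@s['force']).round(1),'gap',round(s['finger_gap'],4),'t',s['clock'])
E
python3 - <<'E'
from h import *
now();s=r.get_state();print(s['eef_pos'],s['joints'])
P,Rt=goal(-30,70,.18);print(P);plan(P,Rt)
E
```

```text
bar in rail mm [-148.   121.1  254.5] barx [ 0.907  0.127 -0.402] jaw [ 0.115 -0.992 -0.053] F(rail) [-0.2  0.4 -1.1] gap 0.0487 t 9.075
[ 0.5066 -0.1103  0.2927] [ 0.0059  0.4754  0.1868  1.8126 -0.1131  0.8664  0.6439]
[0.5736 0.1006 0.1724]
shift now [ 120.4  143.7 -168.2] rot [ 7.22 13.61  0.97] | shift after rot [ 160.9  121.  -151.3] t 9.075
```

apply_moves(targets=[{"delta_pos":[0,0,0],"rot":[3.6,6.8,0.5],"gripper":-1},{"delta_pos":[0,0,0],"rot":[3.6,6.8,0.5],"gripper":-1},{"delta_pos":[20,30,-38],"rot":[0,0,0],"gripper":-1},{"delta_pos":[30,30,-38],"rot":[0,0,0],"gripper":-1},{"delta_pos":[30,30,-38],"rot":[0,0,0],"gripper":-1},{"delta_pos":[30,30,-37],"rot":[0,0,0],"gripper":-1},{"delta_pos":[30,0,0],"rot":[0,0,0],"gripper":-1},{"delta_pos":[0,0,0],"rot":[0,0,0],"gripper":-1},{"delta_pos":[0,0,0],"rot":[0,0,0],"gripper":-1}])

```text
clock: 10.2
eef_pos: [0.5754, 0.0981, 0.1913]
tcp_rot: [3.109, 1.324, 1.828]
force: [0.4, 0.4, -0.1]
finger_gap: 0.0487
```

```bash
python3 - <<'E'
from h import *
now();plan(*goal(-30,45,.18));print(r.get_state()['joints'])
im=r.grab_frame('side');cv2.imwrite('pics/s4.png',cv2.resize(im[110:250,220:400,::-1],None,fx=4,fy=4,interpolation=2))
E
```

```text
bar in rail mm [-25.   -1.1  88.5] barx [ 0.985  0.019 -0.172] jaw [ 0.02 -1.   -0.  ] F(rail) [ 0.2 -0.5 -0.2] gap 0.0487 t 10.2
shift now [43.7 -1.2 -2.5] rot [ 1.1  -0.38 -0.19] | shift after rot [43.6 -1.1 -2.8] t 10.2
[-0.1408  0.7119  0.0543  1.713  -0.3951  0.7974  0.48  ]
```

View pics/s4.png

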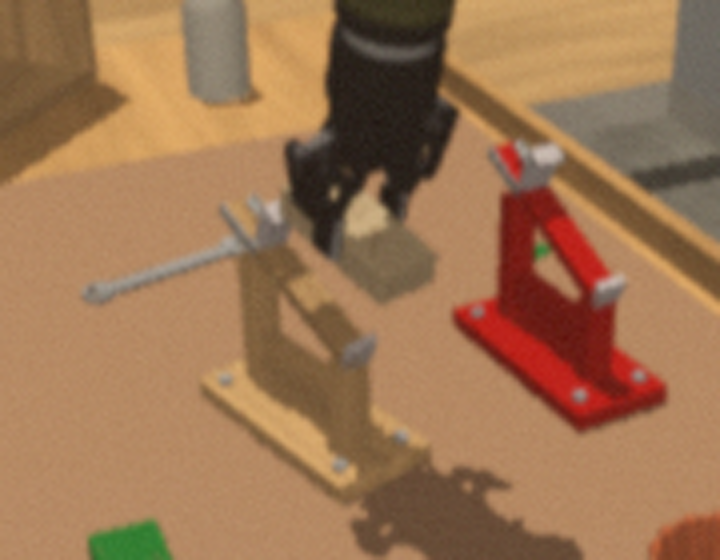

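```bash
python3 - <<'E'
from h import *
s=r.get_state();R0=R.from_euler('xyz',s['tcp_rot']);M,o=rail(RP)
for n,q in {'top low +':(-14,25,60),'top low -':(-14,-25,60),'bot low +':(14,25,60),'bot low -':(14,-25,60),'top up+':(-14,25,-60)}.items():
    print(n,(pix('side',s['eef_pos']+R0.apply(B+np.array(q))/1000)-[220,110])*4)
for q in [(-60,13,0),(-60,-13,0),(45,13,40),(45,-13,40),(-60,0,12)]: print('rail',q,(pix('side',o+M@np.array(q)/1000)-[220,110])*4)
E
```

```text
top low + [438.8771 251.6187]
top low - [383.8739 274.8103]
bot low + [432.6156 282.2125]
bot low - [378.4644 305.8099]
top up+ [333.8784 162.3321]
rail (-60, 13, 0) [340.754  349.1632]
rail (-60, -13, 0) [368.0708 337.5236]
rail (45, 13, 40) [273.1432 217.7284]
rail (45, -13, 40) [301.0151 207.886 ]
rail (-60, 0, 12) [358.1206 333.2849]
```

The bar matches its predicted pixels, with its lower corners at about (436,255) and (382,303). The keeper looks a few pixels off from my fit, so I'm checking the rail overlay in the clean side picture.

```bash
python3 - <<'E'
from h import *
M,o=rail(RP);out=[]
for n,f,x0,y0,ww,hh,sc in [('side','pics/side0.png',260,145,70,65,8),('top','pics/top0.png',245,185,90,45,6.2)]:
  a=cv2.imread(f);c=cv2.resize(a[y0:y0+hh,x0:x0+ww],None,fx=sc,fy=sc,interpolation=2)
  for L in [[(-60,13,0),(100,13,0)],[(-60,-13,0),(100,-13,0)],[(-60,13,12),(-60,-13,12)],[(45,13,40),(45,-13,40)],[(45,13,34),(45,-13,34)]]:
    a,b=[tuple(int(i) for i in ((pix(n,o+M@np.array(q)/1000)-[x0,y0]+.5)*sc)) for q in L];cv2.line(c,a,b,(255,0,255),1)
  out.append(c)
hh=max(i.shape[1] for i in out);c=np.vstack([cv2.copyMakeBorder(i,0,0,0,hh-i.shape[1],0) for i in out]);print(c.shape)
cv2.imwrite('pics/fit3.png',cv2.resize(c,None,fx=.74,fy=.74,interpolation=cv2.INTER_AREA))
E
```

```text
(799, 560, 3)
```

View pics/fit3.png

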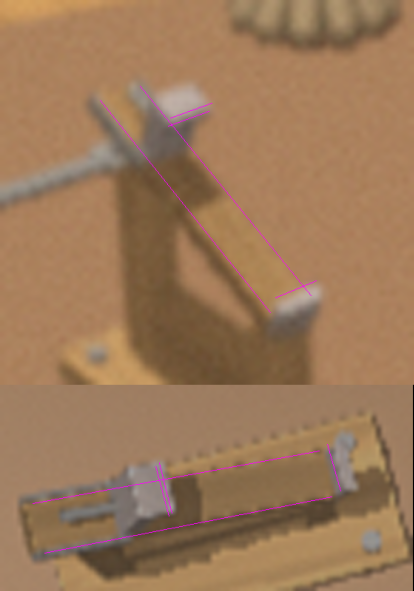

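```bash
python3 - <<'E'
from h import *
for z in (0,.012):
  a,b=ray('top',261.7,242.6,z),ray('top',334.8,223.1,z);d=a-b;print(np.degrees(np.arctan2(d[1],d[0])))
# auto: line fits in top0 of rail edges at slope plane via LSD
im=cv2.imread('pics/top0.png',0);l=cv2.createLineSegmentDetector().detect(im)[0][:,0]
for x1,y1,x2,y2 in l:
  if 240<min(x1,x2) and max(x1,x2)<345 and 180<min(y1,y2) and max(y1,y2)<250 and np.hypot(x2-x1,y2-y1)>18:
    a,b=ray('top',x1,y1,.006),ray('top',x2,y2,.006);d=b-a;d=d if d[1]>0 else -d
    M,o=rail(RP)
    # rail-frame intersection with surface plane z=0
    K,Rm,t=cam('top');C=-Rm.T@t
    def ip(u,v):
      q=Rm.T@np.linalg.inv(K)@[u,v,1];n=M[:,2];return M.T@(C+q*(n@(o-C))/(n@q)-o)*1000
    print(np.array([x1,y1,x2,y2]).round(),'base yaw',np.degrees(np.arctan2(d[1],d[0])).round(1),'railxy',ip(x1,y1)[:2].round(1),ip(x2,y2)[:2].round(1))
E
```

```text
105.0319027933334
105.03190279333342
[329. 211. 312. 216.] base yaw 105.3 railxy [-91.9  24. ] [-41.3  26.9]
[312. 215. 268. 228.] base yaw 106.7 railxy [-43.1  24.4] [72.4 33.8]
[262. 241. 332. 222.] base yaw 104.9 railxy [93.7 59.9] [-90.1  52.6]
[289. 214. 322. 208.] base yaw 100.4 railxy [13.3 11.2] [-73.8  12.5]
[334. 224. 263. 243.] base yaw 104.9 railxy [-94.9  58.2] [92.3 65.3]
[273. 221. 291. 217.] base yaw 104.5 railxy [57.1 21.4] [12.  19.2]
```

apply_moves(targets=[{"delta_pos":[20,-0.5,0],"rot":[1.1,-0.4,-0.2],"gripper":-1},{"delta_pos":[22,0,0],"rot":[0,0,0],"gripper":-1},{"delta_pos":[6,0,0],"rot":[0,0,0],"gripper":-1},{"delta_pos":[0,0,0],"rot":[0,0,0],"gripper":-1}])

```text
clock: 10.75
eef_pos: [0.5759, 0.1039, 0.1489]
tcp_rot: [3.103, 1.335, 1.798]
force: [0.2, 0.4, -0.8]
finger_gap: 0.049
```

```bash
python3 - <<'E'
from h import *
now();plan(*goal(-25,28,.18,-.7))
E
```

```text
bar in rail mm [-37.2  -3.   47.5] barx [ 0.983 -0.004 -0.184] jaw [-0.002 -1.     0.011] F(rail) [-0.  -0.3 -0.9] gap 0.049 t 10.75
shift now [ 16.9  -2.7 -15.6] rot [-0.23  0.27 -0.58] | shift after rot [ 17.   -2.4 -15.5] t 10.75
```

apply_moves(targets=[{"delta_pos":[8,-2.5,-8],"rot":[-0.2,0.3,-0.6],"gripper":-1},{"delta_pos":[8,0,-5],"rot":[0,0,0],"gripper":-1},{"delta_pos":[2,0,0],"rot":[0,0,0],"gripper":-1},{"delta_pos":[0,0,0],"rot":[0,0,0],"gripper":-1}])

```text
clock: 11.25
eef_pos: [0.5698, 0.1204, 0.1354]
tcp_rot: [3.132, 1.33, 1.832]
force: [-0.4, -0.2, -0.4]
finger_gap: 0.0489
```

```bash
python3 - <<'E'
from h import *
now();plan(*goal(-22,28,.18,-.7));plan(*goal(8,28,.18,-.7))
im=r.grab_frame('side');cv2.imwrite('pics/s5.png',cv2.resize(im[125:225,240:370,::-1],None,fx=6,fy=6,interpolation=2))
E
```

```text
bar in rail mm [-26.7  -1.7  28. ] barx [ 0.984  0.    -0.179] jaw [ 0.001 -1.     0.002] F(rail) [-0.2  0.4 -0.3] gap 0.0489 t 11.25
shift now [-0.8 -1.  -4.7] rot [ 0.02 -0.03 -0.13] | shift after rot [-0.8 -1.  -4.7] t 11.25
shift now [ -6.2  -1.  -34.2] rot [ 0.02 -0.03 -0.13] | shift after rot [ -6.2  -1.  -34.2] t 11.25
```

View pics/s5.png

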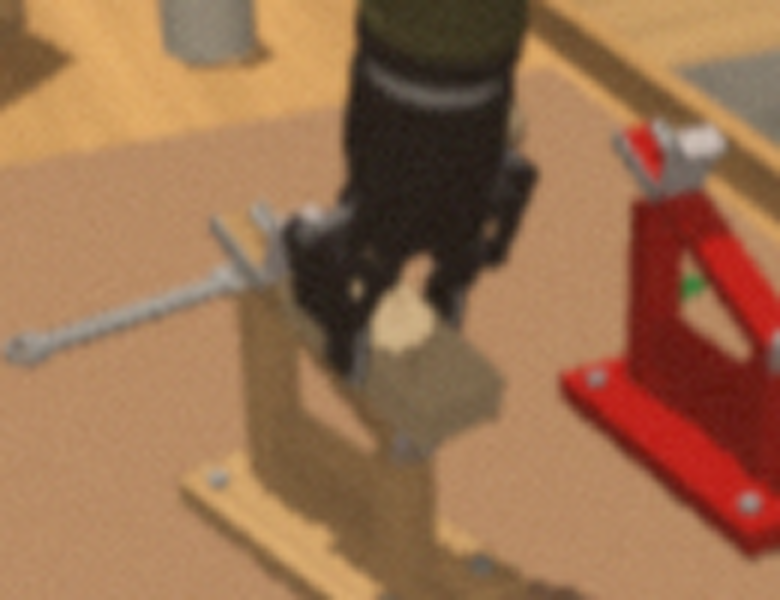

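The bar is in line above the lip, which is at (400,440). Advancing uphill along the rail and watching the force.

apply_moves(targets=[{"delta_pos":[-1.5,-1,-7],"rot":[0,0,0],"gripper":-1},{"delta_pos":[-1.3,0,-7],"rot":[0,0,0],"gripper":-1},{"delta_pos":[-1.3,0,-7],"rot":[0,0,0],"gripper":-1},{"delta_pos":[0,0,0],"rot":[0,0,0],"gripper":-1}])

```text
clock: 11.8
eef_pos: [0.5641, 0.1375, 0.1447]
tcp_rot: [3.128, 1.334, 1.827]
force: [0.8, -2.9, -4.4]
finger_gap: 0.049
```

```bash
python3 - <<'E'
from h import *
now();plan(*goal(8,28,.18,-.7))
E
```

```text
bar in rail mm [-6.5 -0.7 29.2] barx [ 0.983 -0.001 -0.182] jaw [-0.001 -1.     0.004] F(rail) [-4.5  0.  -2.8] gap 0.049 t 11.8
shift now [ -1.5  -0.1 -14.5] rot [-0.07  0.2  -0.2 ] | shift after rot [ -1.4  -0.1 -14.5] t 11.8
```

apply_moves(targets=[{"delta_pos":[1,0,-3],"rot":[0,0,0],"gripper":-1},{"delta_pos":[-1,0,-6],"rot":[0,0,0],"gripper":-1},{"delta_pos":[-1,0,-6],"rot":[0,0,0],"gripper":-1},{"delta_pos":[0,0,0],"rot":[0,0,0],"gripper":-1}])

```text
clock: 12.3
eef_pos: [0.5614, 0.1474, 0.1489]
tcp_rot: [3.126, 1.34, 1.821]
force: [0.7, -5.3, -3.4]
finger_gap: 0.0486
```

```bash
python3 - <<'E'
from h import *
now();plan(*goal(8,28,.18,-.7));plan(*goal(8,14.5,0,-.7))
E
```

```text
bar in rail mm [ 4.6 -0.7 28.8] barx [ 0.982 -0.005 -0.188] jaw [-0.004 -1.     0.006] F(rail) [-6.2  0.7 -1. ] gap 0.0486 t 12.3
shift now [ 0.2 -0.1 -3.5] rot [-0.3   0.54 -0.28] | shift after rot [ 0.2 -0.1 -3.5] t 12.3
shift now [13.4 -0.2 -7.8] rot [-0.28 10.85 -0.3 ] | shift after rot [14.6 -0.1 -5.1] t 12.3
```

apply_moves(targets=[{"delta_pos":[0,0,-4],"rot":[0,0,0],"gripper":-1},{"delta_pos":[0,0,-1],"rot":[-0.3,0,-0.3],"gripper":-1},{"delta_pos":[3.5,0,-1.5],"rot":[0,3.6,0],"gripper":-1},{"delta_pos":[4,0,-1.5],"rot":[0,3.6,0],"gripper":-1},{"delta_pos":[3,0,-1],"rot":[0,3.2,0],"gripper":-1},{"delta_pos":[0,0,0],"rot":[0,0,0],"gripper":-1}])

```text
clock: 13.05
eef_pos: [0.5599, 0.1527, 0.1393]
tcp_rot: [3.141, 1.162, 1.837]
force: [-0.1, -4.1, -4.1]
finger_gap: 0.049
```

```bash
python3 - <<'E'
from h import *
now();plan(*goal(8,14.5,0,-.7))
im=r.grab_frame('side');cv2.imwrite('pics/s6.png',cv2.resize(im[125:225,240:370,::-1],None,fx=6,fy=6,interpolation=2))
E
```

```text
bar in rail mm [ 4.1 -0.8 18. ] barx [ 1.    -0.004 -0.012] jaw [-0.004 -1.     0.002] F(rail) [-5.2  1.1 -2.2] gap 0.049 t 13.05
shift now [ 3.5 -0.1 -4. ] rot [-0.24  0.67 -0.11] | shift after rot [ 3.6 -0.1 -4. ] t 13.05
```

apply_moves(targets=[{"delta_pos":[2,0,-3],"rot":[-0.2,0.6,0],"gripper":-1},{"delta_pos":[2,0,-1],"rot":[0,0,0],"gripper":-1},{"delta_pos":[1,0,0],"rot":[0,0,0],"gripper":-1}])

```text
clock: 13.48
eef_pos: [0.5602, 0.1551, 0.1366]
tcp_rot: [3.133, 1.157, 1.829]
force: [0.3, -5.3, 2.5]
finger_gap: 0.0487
```

```bash
python3 - <<'E'
from h import *
now();plan(*goal(8,14,0,-.7))
E
```

```text
bar in rail mm [ 5.  -1.6 14.7] barx [ 1.    -0.003 -0.006] jaw [-0.003 -1.     0.005] F(rail) [-3.7  1.2  4.4] gap 0.0487 t 13.475
shift now [ 0.7 -1.  -3. ] rot [-0.16  0.36 -0.29] | shift after rot [ 0.7 -1.  -3. ] t 13.475
```

The bar is on the rail, with 4.4 N pushing up. Sliding it downhill to the lip.

apply_moves(targets=[{"delta_pos":[0.3,-0.5,3],"rot":[0,0.3,-0.2],"gripper":-1},{"delta_pos":[0.3,0,3],"rot":[0,0,0],"gripper":-1},{"delta_pos":[0.3,0,0.5],"rot":[0,0,0],"gripper":-1}])

```text
clock: 13.85
eef_pos: [0.5619, 0.1481, 0.1334]
tcp_rot: [3.138, 1.154, 1.835]
force: [-0.2, -4.3, 0.1]
finger_gap: 0.0489
```

```bash
python3 - <<'E'
from h import *
now();plan(*goal(0,14,0,-.7))
im=r.grab_frame('side');cv2.imwrite('pics/s7.png',cv2.resize(im[135:215,255:355,::-1],None,fx=7,fy=7,interpolation=2))
E
```

```text
bar in rail mm [-2.9 -1.5 14.7] barx [ 1.    -0.004 -0.004] jaw [-0.004 -1.     0.003] F(rail) [-3.7  1.3  1.8] gap 0.0489 t 13.85
shift now [ 0.7 -0.8 -3. ] rot [-0.2   0.2  -0.17] | shift after rot [ 0.7 -0.8 -3. ] t 13.85
```

View pics/s7.png

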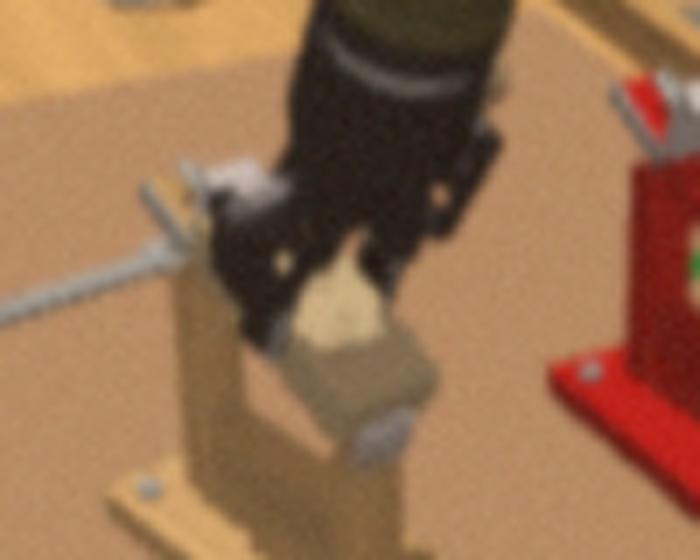

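The lip shows in front of the bar's lower end at (385,435), so the bar is behind it, but the spring still loads the gripper. Easing it further down.

apply_moves(targets=[{"delta_pos":[0.3,-0.6,1.5],"rot":[-0.2,0.2,-0.2],"gripper":-1},{"delta_pos":[0.3,0,1.5],"rot":[0,0,0],"gripper":-1}])

```text
clock: 14.15
eef_pos: [0.5621, 0.1479, 0.1332]
tcp_rot: [3.141, 1.147, 1.841]
force: [-2.4, -2.9, 6.6]
finger_gap: 0.0489
```

```bash
python3 - <<'E'
from h import *
now()
E
```

```text
bar in rail mm [-3.3 -1.6 14.7] barx [1.    0.    0.004] jaw [ 0. -1.  0.] F(rail) [0.8 3.1 6.9] gap 0.0489 t 14.15
```

Along-rail force reversed to +0.8 N, so the bar is against the lip and seated. Releasing and retreating square off the rail.

apply_moves(targets=[{"delta_pos":[0,0,0],"rot":[0,0,0],"gripper":1},{"delta_pos":[0,0,0],"rot":[0,0,0],"gripper":1},{"delta_pos":[0,0,0],"rot":[0,0,0],"gripper":1},{"delta_pos":[0,0,0],"rot":[0,0,0],"gripper":1},{"delta_pos":[0,0,0],"rot":[0,0,0],"gripper":1},{"delta_pos":[-15,0,0],"rot":[0,0,0],"gripper":1},{"delta_pos":[-30,0,0],"rot":[0,0,0],"gripper":1},{"delta_pos":[-40,0,0],"rot":[0,0,0],"gripper":1},{"delta_pos":[-40,0,0],"rot":[0,0,0],"gripper":1},{"delta_pos":[-40,0,0],"rot":[0,0,0],"gripper":1},{"delta_pos":[0,0,0],"rot":[0,0,0],"gripper":1},{"delta_pos":[0,0,0],"rot":[0,0,0],"gripper":1}])

```text
clock: 15.65
eef_pos: [0.5806, 0.081, 0.2931]
tcp_rot: [3.135, 1.145, 1.839]
force: [-0.6, 0.4, -0.7]
finger_gap: 0.0856
```

```bash
python3 - <<'E'
from h import *
M,o=rail(RP);s=r.get_state();print(s['eef_pos'],s['force'])
out=[]
for n,x0,y0,ww,hh,sc in [('side',260,140,80,75,5),('wrist',160,60,320,240,1.5)]:
    im=r.grab_frame(n)
    for d in r.tip_of('bar_center',n)[:2]: print(n,d['confidence'],M.T@(w(n,d['centre'])-o)*1000)
    for d in r.tip_of('keeper_face',n)[:2]: print('kf',n,d['confidence'],M.T@(w(n,d['centre'])-o)*1000)
    for d in r.tip_of('lip',n)[:2]: print('lip',n,d['confidence'],M.T@(w(n,d['centre'])-o)*1000)
    out.append(cv2.resize(im[y0:y0+hh,x0:x0+ww,::-1],None,fx=sc,fy=sc,interpolation=2))
h=max(i.shape[0] for i in out);c=np.hstack([cv2.copyMakeBorder(i,0,h-i.shape[0],0,0,0) for i in out]);c=c[:,:];print(c.shape)
cv2.imwrite('pics/end.png',cv2.resize(c,(800,int(c.shape[0]*800/c.shape[1])),interpolation=cv2.INTER_AREA))
E
```

```text
[0.5806 0.081  0.2931] [-0.5548  0.4072 -0.7486]
side 0.78 [-133.0069  219.3604  -67.8982]
side 0.65 [-1.7634 -1.5869 14.9646]
kf side 0.52 [58.1222  1.978  13.1925]
kf side 0.45 [  -2.2072 -226.6852   33.8803]
lip side 0.9 [-113.8715 -204.831    35.155 ]
lip side 0.65 [-61.7295  -0.6316   9.6345]
wrist 0.92 [-2.3335 -3.7751 10.4356]
wrist 0.66 [-131.771   215.3874  -67.8429]
kf wrist 0.85 [60.9305 -2.9196 18.0007]
lip wrist 0.9 [-109.5065 -209.327    40.8088]
lip wrist 0.71 [-59.4215  -0.1236  12.1191]
(375, 880, 3)
```

View pics/end.png

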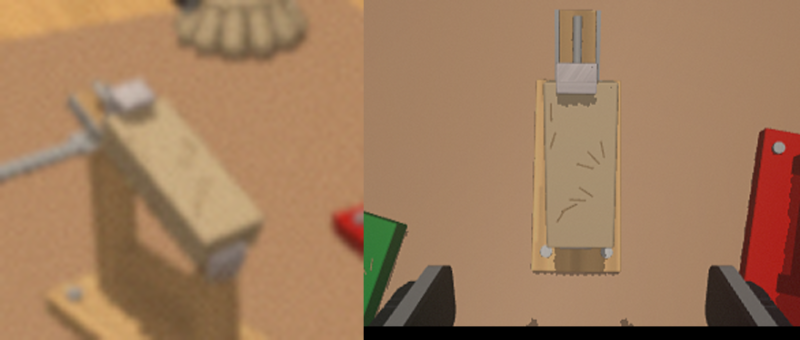

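The final views show the bar clipped. In the side view the claw is over the upper end and the lip at (225,260) is against the lower end. In the wrist view the bar is centred at about x = 580, with the keeper and rail at about 578, and parallel to them. The robot is well clear, so I'm handing in.

```bash
python3 - <<'E'
from h import *
print(r.job_done())
E
```

```text
the job is handed in; nothing more can be done
None
```

The long beige bar is clipped into the wooden drying stand, and I handed the job in at about 16 s of the 42 s. The hand-in call gives no verdict, so this rests on my own last checks.

I gripped the bar across its width and slid its upper end under the claw, tilted 0.18 rad. I then pushed the keeper about 15 mm uphill, tipped the bar down behind the lip, slid it back to contact, released it and backed off.

**Checks that agreed**
- **Lip contact:** the along-rail force on the gripper went from -3.7 N to +0.8 N before release, so the bar was against the lip.
- **Along the rail:** in the side view the detector puts the bar's centre about 60 mm uphill of the lip, as it should be.
- **Keeper:** its face reads about 58 to 61 mm along the rail, so its travel is roughly 6 to 9 mm (5 to 11.5 mm allowed).
- **Across the rail:** the wrist picture shows the bar about 2 mm off-centre and parallel to the rail within about 1° (7 mm allowed).
- **Clearance:** the robot was well clear of everything, with no contact force. I never reached for the offcut, mould or wrench, but I did not re-measure their positions at the end.

**Checks that disagreed**
- **Rail position:** my fitted rail position was about 3 mm off along the rail; contact came at -3.3 mm in that frame.
- **Wrist detector:** it put the bar's centre 3.8 mm off across and 10.4 mm above the rail. The side view gave 1.6 mm and 15.0 mm, and the gripper's position just before release gave 1.6 mm and 14.7 mm. I put this down to detector error, which is about 4 mm.
- **Picture budget:** I viewed 12 pictures, two over the budget of 10.

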